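# Index and lock the assembly turntable

## Task

Lock the assembly turntable in its working position: turn it by its black post until its yellow-ringed hole lies right under the red-headed lock pin, push the pin fully down through the hole, then swing the steel keeper bar over the pin's head as far as it goes. Leave the tape roll, the seal ring and the marker where they lie.

Things in the scene. Friction and masses are not known exactly. Their poses are not given: they have to be found in the camera images.
- turn_base: Fixed fixture on a plywood board (260 x 210 x 18 mm). Origin: on the turntable's upright axis at bench height; own x points to the lock pin, y left of that, z up. Pin axis at x = 75 mm, keeper pivot at x = 122 mm (y = 0). The blue bracket at x = 104 to 140 mm has an arm (top 80 mm up) back to x = 54 mm. A black cap nut, 57 mm wide, top 90 mm up, is fixed on the turntable's middle.
- turntable (a joint): Round aluminium plate, 190 mm wide, 14 mm thick, top face 50 mm above the bench, turning about the upright axis through turn_base. Angle in rad: 0 = hole exactly under the pin, positive = turned counter-clockwise seen from above. Starts at 0.5 to 1.2, can turn from -1.0 to 2.2. Takes about 2 N at the post and stays where it is left.
- turn_post (a point): Middle (half-way up) of the upright black post for turning the plate: 20 mm thick, 45 mm tall, from 50 to 95 mm above the bench, 80 mm from the turntable's axis, exactly opposite the hole. Its x axis points from the post to the turntable's axis.
- index_hole (a point): The turntable's only hole, at the plate's top face on the hole's axis: 21 mm wide, right through, 75 mm from the turntable's axis, marked by a flat yellow ring of 33 mm.
- lock_pin (a joint): How far the captive pin is pushed down, m: 0 = raised (tip 4 mm above the plate), 0.030 = home (head on the bracket). Slides straight down against about 5 N of friction, stays where left, no spring. 16 mm thick, the lowest 6 mm taper to 6 mm, so it finds the hole if that is within about 4 mm of its axis; else it stops on the plate after 4 mm.
- pin_head (a point): Centre of the flat top of the pin's red mushroom head, 34 mm wide and 14 mm thick: 128 mm above the bench when raised, 98 mm when home.
- keeper (a joint): Flat steel bar on top of the bracket, 24 mm wide, 101 to 107 mm above the bench, reaching 62 mm from its upright pivot. Angle in rad: 0 = right over the pin's head, at its stop; positive = swung away towards +y of turn_base. Starts at 1.1 to 1.5, range 0 to 1.7. A raised pin blocks its way. Takes about 1 N at its post and stays where it is left.
- keeper_post (a point): Middle (half-way up) of the keeper's upright yellow post, 14 mm thick and 35 mm tall, from 107 to 142 mm above the bench, 53 mm from the keeper's pivot.
- tape_roll: Bystander: roll of black tape lying flat, 62 mm wide, 19 mm high. Origin: centre of its underside.
- seal_ring: Bystander: black seal ring lying flat, 69 mm wide, 30 mm high. Origin: centre of its underside.
- marker: Bystander: blue and white marker lying, 135 mm long (along its own y), 16 mm thick. Origin: centre of its underside.

How it is judged:
By the outcome, as a careful person would: the job done as asked, in the order asked, and still so for the second after the job is handed in, with the robot touching nothing.
It also fails if it takes over 64 s, if anything falls off the work surface, if the arm or the gripper's body presses on something with over 40 N, if the wrist force passes 120 N, or if a joint passes its speed limit or range.

## Robot

A 6-joint arm with a two-finger parallel gripper is mounted at the origin on a cart in front of the work surface, level with it; the furniture and walls round the work are solid. World frame = base frame: x ahead of the robot, y to its left, z up, the work surface at z = 0. Lengths are in mm, angles in rad, forces in N, time in s.
With the tool pointing down it reaches from about 350 to 875 mm from the base axis. Payload 4.2 kg.
Tool frame: the origin (TCP) lies midway between the tips of the shut fingers; the grasp point (between the pads) lies 19 mm behind it (arm.tcp_to_grasp is the distance from the TCP to the grasp point, in mm); z points along the fingers, y is the line along which they close (so a half turn about z gives the same grasp; the last joint's range is limited). The gripper opens to 85 mm and grips with 20 to 120 N. Pads are 22 mm wide; open, the fingers measure 114 mm over their backs; the gripper's body (76 mm by 85 mm) begins 54 mm behind the grasp point. The pads swing forward as they close: fully open they stand 13 mm farther back than shut.
Start: joints at [0.259, 0.385, 0.008, 0, -1.194, -0.259], TCP at [624.979, 0.025, 231.312] pointing down, gripper open.
Joint ranges: [-3.14, 3.14], [-1.21, 2.06], [-1.07, 1.41], [-3.16, 2.05], [-2.99, -0.16], [-3.1, 3.1]. Speed limits (rad/s): [2.79, 2.79, 3.14, 3.14, 3.14, 3.14].

## Interface

Orientations are given as a unit quaternion [x, y, z, w].
In Python, from bench import arm gives the robot as it stands.
- The arm moves only by the tool arm_command, never from a script. Its argument "rows" is a list of rows, each a list of 2 entries, a list of its own where there are three numbers: the shift along the tool's x, y, z as a fraction of full scale, then the turn, a rotation vector about the tool's x, y, z as a fraction of full scale. In form: [[[x, y, z], [wx, wy, wz]], ...]. A call has 1 to 5 rows; each row is the pose to reach, as a shift and turn from the pose commanded when the call began, along the tool's axes at that moment, turning the shorter way round; what a row does not reach only later rows make up. Full scale, the value 1, is 0.25 m for a shift and 180 degrees for a turn. A row lasts 1/10 s, in which the tool goes at most 50 mm and 8.59 degrees, less where a joint would pass 70% of its speed; a pose out of reach is approached as far as the arm can. A call with a number of a shift or a turn outside -1 to 1 is refused whole. A call with a gripper value outside its range is refused whole. "grip" is the opening, from 0 (shut) to 1 (fully open), set as the call begins (left out, the last holds). The fingers move at their own pace and stop on an object; the grip force is fixed at half the most. Time passes only in rows, so rows that repeat a pose let the fingers close. It gives the time, the measured TCP pose, the force, the opening and the grip force at its end, in the units of the state.
- arm.read_state(): the state, without advancing time (a new reading comes with each control period).
- arm.get_image(name): name is "scene" or "side" or "wrist"; returns (picture, depth): 420x560x3 uint8, blue, green, red; 420x560 float32, mm along the optical axis (not along the pixel's ray), 0 where there is no reading.
- arm.camera_info(name): a dict with "fx", "fy", "cx", "cy" (pixels), "extrinsics" (4x4, takes a point from camera to world coordinates). Camera axes: x right, y down, z forward; pixel columns grow to the right and rows downward; lengths in mm; the calibration is good to about 2 mm. A picture is of the moment at which its call begins: read the wrist's pose just before it. camera_info takes no time and is no camera call; for the wrist camera it gives the pose at the moment of the call.
- arm.job_done(): hands the job in; it is judged then, once.
Trained networks look in the newest picture that a camera, given by its name, has taken for a name from the list of things; names that differ only in an ending like _2 or _b are one class to them, and where a whole thing is asked for, a point or a joint stands for the part that bears it (a point fixed in the world has none). Each returns a list of dicts, best first, with "score" (0 to 1); they miss things now and then, are a little off and sometimes report something else, mostly with a low value. They report only what shows in the picture. A call takes as long as a camera call.
- arm.spot_in(camera, query): "position" ([column, row] in pixels, amid what is visible of it).
The state is a dict: "clock": time; "joints": joint angles; "joint_vel": joint speeds; "joint_efforts": joint torques, N m; "position": TCP position; "ee_rot": TCP orientation; "contact_force": force on the tool from outside, world axes, zero at the start; "wrist_torque": the same for the moment, N m; "gripper_width": finger opening in mm; "grasp_force": force on a finger pad.
Only numpy, scipy, OpenCV 4.12 (cv2) and the standard library are available. Lean on these libraries where they do the work, as an engineer would, in place of code of your own. Each camera call takes 0.05 s, during which the arm holds its last target. There are 200 camera calls.

## Working session

There is one attempt and no reset: what is moved stays moved. The work goes in short steps, Python scripts to look and compute and a tool call to move; the robot and the scene stay as the last step left them, time stands still between calls to the robot, and variables do not carry over. Pictures are saved under pics/ and viewed, at most 10 in all, crops included, and the job is handed in when it is done.

Besides the shell and the picture viewer there is one more tool, called as name(argument=value, ...), one argument or row to a line, values as JSON. arm_command: Moves the arm, as the interface text tells. Shift numbers are shares of 0.25 m and turn numbers shares of 180 degrees, none past 1 either way. Its arguments: {"type":"object","properties":{"rows":{"type":"array","items":{"type":"array"}},"grip":{"type":"number"}},"required":["rows"]}

```bash
mkdir -p pics; ls; cat > h.py <<'E'
import numpy as np,cv2
from bench import arm
def look(cam,names,save=None):
    ci=arm.camera_info(cam); im,d=arm.get_image(cam)
    if save: cv2.imwrite(save,im)
    T=np.array(ci["extrinsics"]);out={}
    for n in names:
        for r in arm.spot_in(cam,n)[:2]:
            c,w=r["position"];i,j=int(round(w)),int(round(c))
            p=d[max(i-2,0):i+3,max(j-2,0):j+3];p=p[p>0]
            z=float(np.median(p)) if p.size else 0
            P=T@[(c-ci["cx"])/ci["fx"]*z,(w-ci["cy"])/ci["fy"]*z,z,1]
            print(cam,n,round(r["score"],2),[round(c),round(w)],np.round(P[:3],1))
    return im,d,ci
def onplane(ci,c,w,h):
    T=np.array(ci["extrinsics"]);v=T[:3,:3]@[(c-ci["cx"])/ci["fx"],(w-ci["cy"])/ci["fy"],1];o=T[:3,3]
    return o+v*(h-o[2])/v[2]
E
python3 - <<'E'
from h import *
for c in ["scene","side","wrist"]:
    im,d,ci=look(c,["turn_post","index_hole","pin_head","keeper_post"],f"pics/{c}0.png")
s=arm.read_state();print(s["position"],s["ee_rot"],s["clock"])
a=[cv2.imread(f"pics/{c}0.png") for c in["scene","side"]]
cv2.imwrite("pics/both.png",cv2.resize(np.hstack(a),(800,300)))
E
```

```text
pics
scene turn_post 0.59 [239, 211] [550.1 122.1  74.9]
scene index_hole 0.67 [236, 215] [547.1 128.4  59.5]
scene pin_head 0.68 [264, 170] [653.8 119.7 127.7]
scene keeper_post 0.57 [264, 167] [684.4 138.3 107.2]
side turn_post 0.64 [264, 201] [547.  122.2  57.9]
side index_hole 0.86 [266, 200] [550.7 119.2  60.9]
side pin_head 0.65 [298, 171] [638.5 115.2 129.6]
side keeper_post 0.6 [310, 170] [684.  136.8 108.1]
wrist turn_post 0.94 [332, 298] [572.9 110.4  68.2]
wrist index_hole 0.96 [331, 297] [573.8 110.9  67. ]
wrist pin_head 0.98 [258, 337] [642.6 111.7 128.1]
wrist keeper_post 0.76 [209, 338] [688.1 128.6 106.8]
[6.24974069e+02 2.83646655e-02 2.31342160e+02] [-7.07104302e-01  7.07109259e-01 -1.63713813e-05  2.73364633e-05] 0.75
```

View pics/scene0.png

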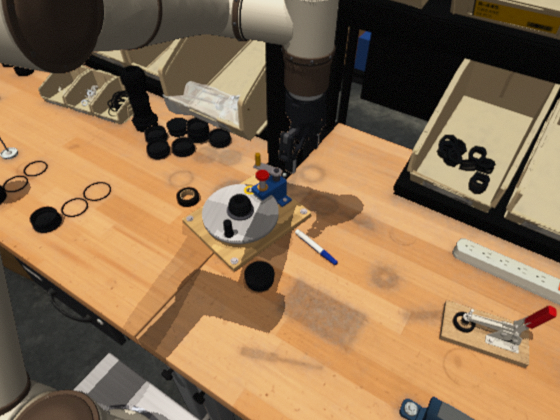

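View pics/side0.png

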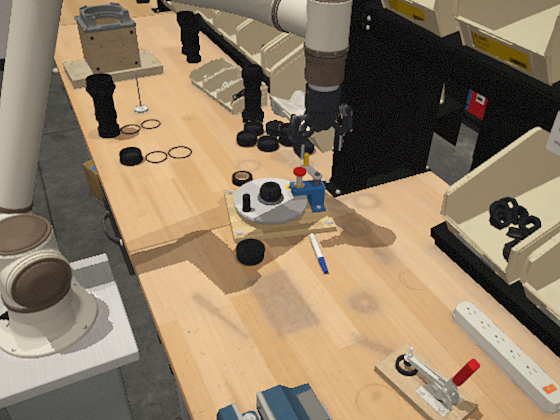

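The scene shows the fixture around (238,211), with the post at (229,229), the cap nut at (240,206) and the red head at (263,175). In the side view the post is at (247,203), the red head at (299,172) and the keeper post at (306,159). Next is the wrist view.

View pics/wrist0.png

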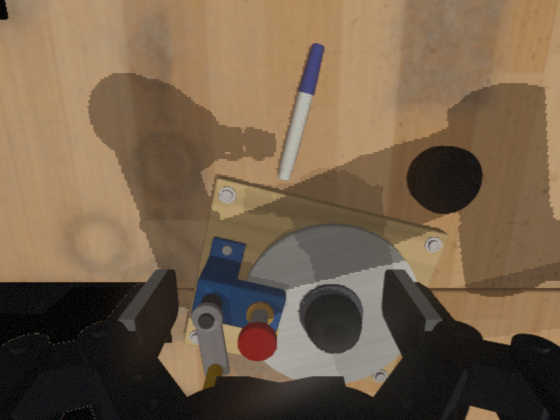

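```bash
cat >> h.py <<'E'
def fit():
    "fit circle of plate (z=50) & segments in a saved wrist picture"
E
python3 - <<'E'
from h import *
im,d,ci=look("wrist",[])
T=np.array(ci["extrinsics"]);print(np.round(T,3))
i,j=np.mgrid[:420,:560]
P=np.stack([(j-ci["cx"])/ci["fx"]*d,(i-ci["cy"])/ci["fy"]*d,d],-1)@T[:3,:3].T+T[:3,3]
hsv=cv2.cvtColor(im,cv2.COLOR_BGR2HSV);h,s,v=cv2.split(hsv)
ok=(d>0)&(P[...,0]>400)&(P[...,0]<800)&(P[...,1]>0)&(P[...,1]<260)
def rep(n,m):
    q=P[m&ok]; print(n,len(q),np.round(np.median(q,0),1) if len(q) else'',np.round((q.min(0)+q.max(0))/2,1) if len(q) else '', np.round(q.max(0)-q.min(0),1) if len(q) else '')
z=P[...,2]
rep("plate",abs(z-50)<3)
rep("nut",(abs(z-90)<3)&(v<70))
rep("post",(abs(z-95)<2.5)&(v<70))
rep("red",(abs(z-128)<4)&(s>120)&((h<8)|(h>172)))
rep("yellowtop",(abs(z-142)<4)&(h>18)&(h<35)&(s>120))
rep("yellowring",(abs(z-50)<4)&(h>18)&(h<35)&(s>120))
rep("steel",(abs(z-107)<3)&(s<60))
E
```

```text
[[-1.00000e+00 -0.00000e+00  1.00000e-03  6.24335e+02]
 [ 0.00000e+00  9.58000e-01  2.88000e-01 -7.25310e+01]
 [-1.00000e-03  2.88000e-01 -9.58000e-01  3.73670e+02]
 [ 0.00000e+00  0.00000e+00  0.00000e+00  1.00000e+00]]
plate 13579 [572.6 104.4  49.7] [641.7 136.9  50. ] [315.8 186.9   6. ]
nut 968 [573.8 134.4  88.5] [623.3 128.7  89.9] [148.3  60.7   5.8]
post 29 [686.   99.5  93.5] [666.1 106.2  94.7] [56.5 16.3  4.3]
red 1062 [643.5 117.5 127.5] [712.  145.8 128. ] [167.2  86.3   7.9]
yellowtop 1 [795.  178.9 144.1] [795.  178.9 144.1] [0. 0. 0.]
yellowring 6 [627.4 163.7  50.4] [628.  164.   50.1] [1.1 2.8 1.3]
steel 1501 [685.7 129.1 106.7] [671.  131.5 107. ] [63.2 73.7  5.9]
```

The wrist view has the red head at (258,341), the nut at about (333,318) and the keeper pivot at (206,318). A finger hides the black post. I'll move back to get a clear view.

arm_command(
  rows=[
    [[0.2,0.1,-0.1],[0,0,0]],
    [[0.36,0.18,-0.2],[0,0,0]],
    [[0.36,0.18,-0.2],[0,0,0]],
    [[0.36,0.18,-0.2],[0,0,0]],
  ],
)

```text
clock: 1.2
position: [579.9, -91.2, 283.1]
ee_rot: [-0.706, 0.708, -0.001, 0.001]
contact_force: [0.8, 0.2, -0.4]
gripper_width: 85.6
grasp_force: 0.0
```

```bash
cat > m.py <<'E'
from h import *
import sys
from scipy.ndimage import label
im,d,ci=look("wrist",[],sys.argv[1])
T=np.array(ci["extrinsics"])
i,j=np.mgrid[:420,:560]
P=np.stack([(j-ci["cx"])/ci["fx"]*d,(i-ci["cy"])/ci["fy"]*d,d],-1)@T[:3,:3].T+T[:3,3]
h,s,v=cv2.split(cv2.cvtColor(im,cv2.COLOR_BGR2HSV))
ok=(d>0)&(np.hypot(P[...,0]-605,P[...,1]-125)<140)
def rep(n,m):
    L,k=label(m&ok)
    for t in range(1,k+1):
        q=P[L==t]
        if len(q)<12: continue
        px=np.argwhere(L==t).mean(0)[::-1]
        (c,r)=cv2.minEnclosingCircle(q[:,:2].astype(np.float32))
        print(n,len(q),"px",np.round(px),"med",np.round(np.median(q,0),1),"circ",np.round(c,1),round(r,1))
z=P[...,2]
rep("nut/post",(z>83)&(z<100)&(v<70))
rep("red",(z>90)&(z<134)&(s>120)&((h<8)|(h>172)))
rep("yellow",(z>45)&(z<147)&(h>18)&(h<35)&(s>150))
rep("steel",(abs(z-107)<3)&(s<60))
print(arm.read_state()["position"])
E
python3 m.py pics/w1.png
```

```text
nut/post 137 px [187. 347.] med [685.9 100.   90. ] circ [688.6 106.5] 9.7
nut/post 278 px [354. 356.] med [495.4 110.6  94.1] circ [494.9 114.1] 9.9
nut/post 744 px [287. 366.] med [572.7 128.   87.6] circ [571.4 136.3] 24.4
nut/post 118 px [225. 358.] med [642.  113.4  93.3] circ [645.7 120.9] 10.8
red 283 px [217. 375.] med [648.2 106.7 126.1] circ [644.7 115.5] 16.1
yellow 28 px [234. 356.] med [634.1 118.4  83.7] circ [634.9 119.4] 7.2
yellow 39 px [240. 370.] med [631.5 170.2  49.8] circ [633.4 166.8] 10.9
steel 746 px [185. 373.] med [685.4 123.4 106.6] circ [688.9 123.8] 29.4
steel 25 px [224. 366.] med [642.  112.8 104.8] circ [642.3 114.9] 5.7
[579.9465849  -90.16791987 281.60652341]
```

View pics/w1.png

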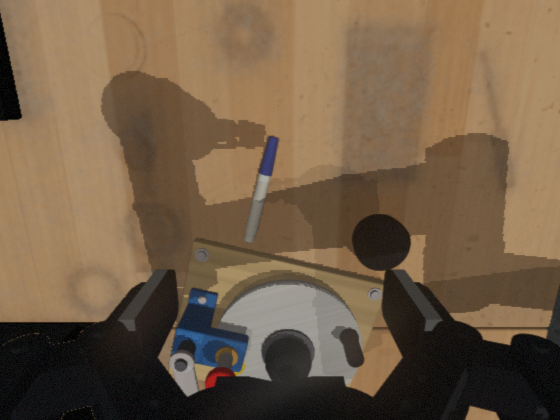

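In this view the black post is at (350,345), the nut at (287,350), the pin head at (219,378), and the hole's ring is only just visible at (240,370). I'll hover over the post with the tool turned 90°, so the fingers close along the tangent and the camera looks down the fixture.

arm_command(
  rows=[
    [[-0.16,0.09,0],[0,0,0.045]],
    [[-0.32,0.18,0],[0,0,0.09]],
    [[-0.48,0.27,0],[0,0,0.135]],
    [[-0.64,0.36,0],[0,0,0.18]],
    [[-0.8,0.44,0],[0,0,0.22]],
  ],
)

```text
clock: 1.75
position: [472.4, 105.7, 280.0]
ee_rot: [-0.433, 0.901, 0.0, -0.001]
contact_force: [0.5, 0.4, -0.1]
gripper_width: 85.4
grasp_force: 0.0
```

arm_command(
  rows=[
    [[0,0,0],[0,0,0.045]],
    [[0,0,0],[0,0,0.09]],
    [[0,0,0],[0,0,0.135]],
    [[0,0,0],[0,0,0.18]],
    [[0,0,0],[0,0,0.22]],
  ],
)

```text
clock: 2.25
position: [473.4, 104.7, 279.9]
ee_rot: [-0.102, 0.995, -0.0, -0.001]
contact_force: [-0.3, 0.1, 0.5]
gripper_width: 85.4
grasp_force: 0.0
```

arm_command(
  rows=[
    [[0,0,0],[0,0,0.03]],
    [[0,0,0],[0,0,0.06]],
    [[0,0,0],[0,0,0.06]],
    [[0,0,0],[0,0,0.06]],
  ],
)

```text
clock: 2.65
position: [473.6, 104.1, 280.4]
ee_rot: [-0.012, 1.0, -0.0, -0.001]
contact_force: [-0.2, -0.6, -0.3]
gripper_width: 85.4
grasp_force: 0.0
```

```bash
python3 m.py pics/w2.png
```

```text
nut/post 333 px [290. 204.] med [492.3 115.2  94.5] circ [493.7 114.9] 9.7
nut/post 1188 px [308. 271.] med [566.5 137.3  88. ] circ [569.6 137.8] 24.9
nut/post 97 px [290. 330.] med [636.9 119.   93.4] circ [640.1 120.3] 6.9
nut/post 44 px [273. 362.] med [681.8 102.   90. ] circ [683.8 102.7] 6.2
red 843 px [291. 353.] med [639.3 119.8 127.5] circ [654.5 116.2] 28.7
yellow 236 px [323. 313.] med [640.9 163.   50.4] circ [642.9 160.1] 16.6
yellow 17 px [296. 324.] med [635.  125.8  84. ] circ [635.5 126.4] 5.0
yellow 20 px [328. 374.] med [677.4 161.7 112.4] circ [678.4 161.5] 4.2
steel 670 px [300. 372.] med [679.9 132.  106.7] circ [682.9 132.6] 37.6
[473.68069315 103.91422347 280.61854066]
```

View pics/w2.png

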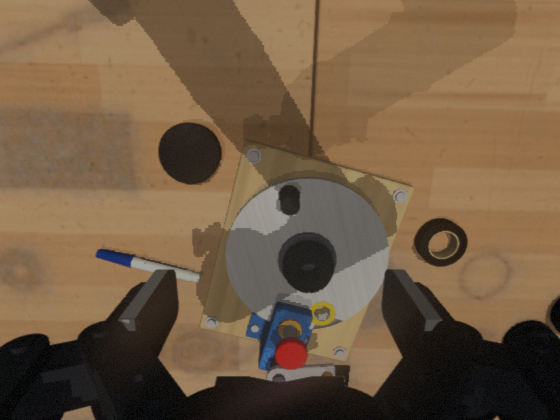

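This view shows everything: post top (290,190), nut (307,260), hole ring (323,313), red head (292,355), and board screws at (253,156), (400,196), (211,322) and (339,352). I'll use the screws for the yaw.

```bash
python3 - <<'E'
from h import *
ci=arm.camera_info("wrist")
A,B,C,D=[onplane(ci,c,w,20)[:2] for c,w in[(253,156),(400,196),(211,322),(339,352)]]
print(A,B,C,D)
for p,q,o in[(A,C,0),(B,D,0),(A,B,-90),(C,D,-90)]:
    v=q-p;print(np.linalg.norm(v),np.degrees(np.arctan2(v[1],v[0]))+o)
print("red",onplane(ci,291.5,354,128),"nut",onplane(ci,308,261,90),"hole",onplane(ci,323,313.5,50))
E
```

```text
[457.20832228  73.53169316] [500.75031612 248.59127311] [679.64367001  17.70039459] [723.21900387 191.83246399]
229.33516480796553 -14.090162577789563
229.59503357691705 -14.312635465082266
180.39335286800102 -13.96756034139193
179.50149669101177 -14.049347348714207
red [640.05299522 120.43717817 128.        ] nut [555.13263899 136.07178631  90.        ] hole [643.5645326 161.6255985  50.       ]
```

Yaw is −14.1°, the axis is near (570.5,138) and the table angle about 0.54 rad. The post goes from (494,115) to about (493,157.5). I'll descend and grip it.

arm_command(
  rows=[
    [[-0.04,0.02,0.16],[0,0,0]],
    [[-0.08,0.042,0.34],[0,0,0]],
    [[-0.08,0.042,0.52],[0,0,0]],
    [[-0.08,0.042,0.7],[0,0,0]],
    [[-0.08,0.042,0.87],[0,0,0]],
  ],
)

```text
clock: 3.2
position: [493.4, 114.3, 62.0]
ee_rot: [-0.011, 1.0, -0.0, -0.0]
contact_force: [0.7, 0.1, -0.2]
gripper_width: 85.4
grasp_force: 0.0
```

arm_command(
  rows=[
    [[0,0,0],[0,0,0]],
    [[0,0,0],[0,0,0]],
    [[0,0,0],[0,0,0]],
    [[0,0,0],[0,0,0]],
    [[0,0,0],[0,0,0]],
  ],
  grip=0.1,
)

```text
clock: 3.7
position: [494.8, 114.7, 66.3]
ee_rot: [-0.011, 1.0, 0.001, 0.002]
contact_force: [-1.7, 0.6, 4.6]
gripper_width: 18.2
grasp_force: 58.4
```

arm_command(
  rows=[
    [[0,0,0],[0,0,0]],
    [[0,0,0],[0,0,0]],
    [[0,0,0],[0,0,0]],
  ],
)

```text
clock: 4.0
position: [494.8, 114.7, 66.3]
ee_rot: [-0.01, 1.0, 0.001, 0.002]
contact_force: [-1.0, 0.4, 4.7]
gripper_width: 18.1
grasp_force: 58.5
```

arm_command(
  rows=[
    [[0.009,0.043,0],[0,0,0]],
    [[0.012,0.086,0],[0,0,0]],
    [[0.009,0.128,0],[0,0,0]],
    [[0,0.17,0],[0,0,0]],
    [[0,0.17,0],[0,0,0]],
  ],
)

```text
clock: 4.5
position: [490.2, 155.3, 65.9]
ee_rot: [-0.01, 1.0, -0.001, -0.002]
contact_force: [-10.2, -2.2, 13.0]
gripper_width: 18.1
grasp_force: 60.8
```

arm_command(
  rows=[
    [[0,0,0],[0,0,0]],
    [[0,0,0],[0,0,0]],
    [[0,0,0],[0,0,0]],
  ],
)

```text
clock: 4.8
position: [490.2, 155.3, 65.9]
ee_rot: [-0.009, 1.0, -0.001, -0.002]
contact_force: [-9.1, -1.1, 11.4]
gripper_width: 18.3
grasp_force: 60.7
```

arm_command(
  rows=[
    [[0.01,0.01,0],[0,0,0]],
    [[0.01,0.01,0],[0,0,0]],
    [[0.01,0.01,0],[0,0,0]],
  ],
)

```text
clock: 5.1
position: [490.6, 158.1, 65.9]
ee_rot: [-0.009, 1.0, -0.0, 0.001]
contact_force: [1.7, -4.4, 4.5]
gripper_width: 18.1
grasp_force: 59.3
```

arm_command(
  rows=[
    [[0,0,0],[0,0,0]],
    [[0,0,0],[0,0,0]],
    [[0,0,0],[0,0,0]],
    [[0,0,0],[0,0,0]],
    [[0,0,0],[0,0,0]],
  ],
  grip=1,
)

```text
clock: 5.6
position: [490.2, 159.3, 63.8]
ee_rot: [-0.01, 1.0, 0.0, 0.0]
contact_force: [-0.3, 0.4, 0.1]
gripper_width: 85.5
grasp_force: 0.0
```

arm_command(
  rows=[
    [[0,0,-0.18],[0,0,0]],
    [[0,0,-0.36],[0,0,0]],
    [[0.04,0,-0.54],[0,0,0]],
    [[0.08,0,-0.72],[0,0,0]],
    [[0.08,0,-0.9],[0,0,0]],
  ],
)

```text
clock: 6.1
position: [468.9, 158.4, 290.9]
ee_rot: [-0.01, 1.0, 0.0, -0.0]
contact_force: [1.3, 0.8, -0.9]
gripper_width: 85.6
grasp_force: 0.0
```

```bash
python3 m.py pics/w3.png
```

```text
nut/post 326 px [279. 205.] med [492.  159.1  94.6] circ [493.5 158.8] 10.1
nut/post 1133 px [259. 270.] med [567.2 138.8  88. ] circ [570.2 138.6] 24.8
nut/post 86 px [243. 328.] med [637.  121.4  93.6] circ [642.2 120.3] 7.7
red 755 px [239. 351.] med [641.6 120.5 127.6] circ [657.3 115.3] 31.6
yellow 14 px [247. 302.] med [629.5 122.7  51. ] circ [628.1 123. ] 6.0
yellow 91 px [278. 376.] med [677.9 161.9 121.7] circ [680.1 161.9] 5.7
steel 703 px [255. 370.] med [683.  138.1 106.8] circ [685.9 132.6] 38.2
[473.331801   159.78208653 299.65243313]
```

View pics/w3.png

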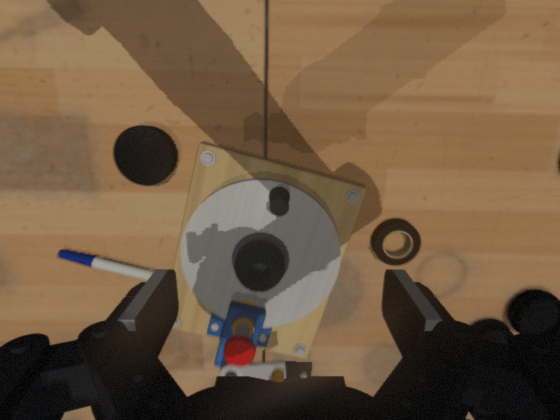

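The post is now at (278,193) and opposite the pin; the measured error is about 0.6°, well within tolerance. Next I'll shut the fingers and go over the pin head.

arm_command(
  rows=[
    [[-0.17,-0.04,0.08],[0,0,0]],
    [[-0.34,-0.09,0.16],[0,0,0]],
    [[-0.51,-0.13,0.24],[0,0,0]],
    [[-0.675,-0.173,0.35],[0,0,0]],
    [[-0.675,-0.173,0.5],[0,0,0]],
  ],
  grip=0,
)

```text
clock: 6.65
position: [644.7, 117.9, 162.3]
ee_rot: [-0.009, 1.0, 0.0, 0.002]
contact_force: [-0.8, 0.6, -0.4]
gripper_width: 12.0
grasp_force: 0.0
```

arm_command(
  rows=[
    [[0,0,0.06],[0,0,0]],
    [[0,0,0.06],[0,0,0]],
    [[0,0,0.06],[0,0,0]],
  ],
)

```text
clock: 6.95
position: [640.2, 119.0, 149.1]
ee_rot: [-0.01, 1.0, -0.0, 0.0]
contact_force: [-0.3, 1.1, 0.3]
gripper_width: 0.2
grasp_force: 0.0
```

arm_command(
  rows=[
    [[-0.01,0,0.03],[0,0,0]],
    [[-0.01,0,0.06],[0,0,0]],
    [[-0.01,0,0.085],[0,0,0]],
    [[-0.01,0,0.11],[0,0,0]],
    [[-0.01,0,0.13],[0,0,0]],
  ],
)

```text
clock: 7.45
position: [642.4, 119.2, 116.9]
ee_rot: [-0.01, 1.0, 0.0, 0.0]
contact_force: [-2.3, 1.1, 5.1]
gripper_width: 0.1
grasp_force: 2.5
```

arm_command(
  rows=[
    [[0,0,0.02],[0,0,0]],
    [[0,0,0.04],[0,0,0]],
    [[0,0,0.05],[0,0,0]],
    [[0,0,0.05],[0,0,0]],
  ],
)

```text
clock: 7.85
position: [642.4, 119.1, 103.2]
ee_rot: [-0.01, 1.0, 0.0, -0.0]
contact_force: [-0.3, 0.4, 1.0]
gripper_width: -0.0
grasp_force: 0.5
```

The pin is in the hole, past the 4 mm stop. I'll push it on until it is home.

arm_command(
  rows=[
    [[0,0,0.01],[0,0,0]],
    [[0,0,0.02],[0,0,0]],
    [[0,0,0.028],[0,0,0]],
    [[0,0,0.028],[0,0,0]],
    [[0,0,0.028],[0,0,0]],
  ],
)

```text
clock: 8.35
position: [642.4, 119.1, 98.1]
ee_rot: [-0.01, 1.0, 0.0, 0.0]
contact_force: [-3.2, 1.7, 8.4]
gripper_width: -0.4
grasp_force: 4.4
```

arm_command(
  rows=[
    [[0,0,0.006],[0,0,0]],
    [[0,0,0.01],[0,0,0]],
    [[0,0,0.01],[0,0,0]],
  ],
)

```text
clock: 8.65
position: [642.5, 119.1, 98.0]
ee_rot: [-0.011, 1.0, -0.0, 0.001]
contact_force: [-7.9, 1.3, 18.8]
gripper_width: 0.3
grasp_force: 8.9
```

The pin is home: it stopped at 98.0 mm and the force rose. I'll lift off and look at the keeper.

arm_command(
  rows=[
    [[0,0,-0.16],[0,0,0]],
    [[0,0,-0.32],[0,0,0]],
    [[0.1,0.08,-0.48],[0,0,0]],
    [[0.2,0.176,-0.62],[0,0,0]],
    [[0.2,0.176,-0.62],[0,0,0]],
  ],
)

```text
clock: 9.15
position: [592.0, 164.3, 255.4]
ee_rot: [-0.012, 1.0, 0.002, 0.005]
contact_force: [0.1, 0.3, 0.2]
gripper_width: 0.2
grasp_force: 0.0
```

arm_command(
  rows=[
    [[0,0,0],[0,0,0]],
    [[0,0,0],[0,0,0]],
    [[0,0,0],[0,0,0]],
  ],
  grip=0.6,
)

```text
clock: 9.45
position: [591.2, 161.1, 247.1]
ee_rot: [-0.01, 1.0, -0.001, -0.002]
contact_force: [0.5, -0.3, -0.4]
gripper_width: 43.0
grasp_force: 0.0
```

```bash
python3 m.py pics/w4.png
```

```text
nut/post 513 px [279.  74.] med [493.9 159.1  94.7] circ [493.7 158.9] 9.9
nut/post 1878 px [254. 167.] med [569.  138.8  88. ] circ [570.7 138.3] 25.0
red 963 px [234. 247.] med [640.7 121.4  97.5] circ [642.8 120.5] 16.7
yellow 473 px [277. 308.] med [679.  161.3 136. ] circ [683.3 161.2] 7.1
steel 1086 px [255. 295.] med [683.3 140.  106.6] circ [685.9 143.4] 28.6
[591.32849379 161.07726728 247.29397887]
```

View pics/w4.png

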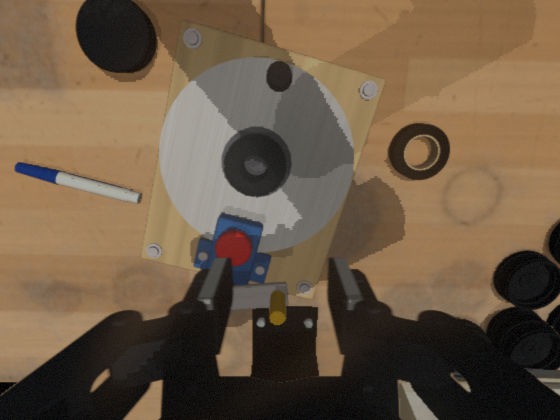

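The pin head is down at z=97.5 (234,248), and the keeper post is at (278,305), about (683,161). Its target is about (637.5,121.5). Before going in, I'll check how close the furniture behind the keeper is.

```bash
python3 - <<'E'
from h import *
for cam in["scene","side"]:
    im,d,ci=look(cam,[]);T=np.array(ci["extrinsics"]);i,j=np.mgrid[:420,:560]
    P=(np.stack([(j-ci["cx"])/ci["fx"]*d,(i-ci["cy"])/ci["fy"]*d,d],-1)@T[:3,:3].T+T[:3,3])[d>0]
    for y in range(0,320,40):
        for z0,z1 in[(25,110),(110,250),(250,500)]:
            m=(P[:,0]>705)&(P[:,0]<1200)&(abs(P[:,1]-y)<20)&(P[:,2]>z0)&(P[:,2]<z1)
            if m.sum()>5: print(cam,y,z0,np.round(np.sort(P[m][:,0])[4]))
E
```

```text
scene 0 250 783.0
scene 40 250 783.0
scene 80 250 782.0
scene 120 25 794.0
scene 120 110 794.0
scene 120 250 783.0
scene 160 25 793.0
scene 160 110 792.0
scene 160 250 793.0
scene 200 25 793.0
scene 200 110 793.0
scene 200 250 787.0
scene 240 25 857.0
scene 240 110 777.0
scene 240 250 824.0
scene 280 25 793.0
scene 280 110 760.0
scene 280 250 821.0
side 0 250 782.0
side 40 250 782.0
side 80 250 781.0
side 120 25 792.0
side 120 110 793.0
side 120 250 781.0
side 160 25 792.0
side 160 110 791.0
side 160 250 791.0
side 200 25 792.0
side 200 110 791.0
side 200 250 782.0
side 240 110 757.0
side 240 250 781.0
side 280 25 778.0
side 280 110 757.0
side 280 250 782.0
```

The panel is at x≥780, so there is enough room. I'll go down over the keeper post and grip it.

arm_command(
  rows=[
    [[-0.18,-0.003,0],[0,0,0]],
    [[-0.365,-0.007,0.04],[0,0,0]],
    [[-0.365,-0.007,0.2],[0,0,0]],
    [[-0.365,-0.007,0.37],[0,0,0]],
    [[-0.365,-0.007,0.53],[0,0,0]],
  ],
)

```text
clock: 10.1
position: [682.7, 161.3, 114.0]
ee_rot: [-0.01, 1.0, -0.0, -0.001]
contact_force: [0.1, 0.5, -0.8]
gripper_width: 51.3
grasp_force: 0.0
```

arm_command(
  rows=[
    [[0,0,0],[0,0,0]],
    [[0,0,0],[0,0,0]],
    [[0,0,0],[0,0,0]],
    [[0,0,0],[0,0,0]],
    [[0,0,0],[0,0,0]],
  ],
  grip=0.08,
)

```text
clock: 10.6
position: [683.9, 160.7, 119.2]
ee_rot: [-0.01, 1.0, -0.0, 0.002]
contact_force: [2.1, -4.9, -4.6]
gripper_width: 11.8
grasp_force: 58.4
```

arm_command(
  rows=[
    [[0.049,-0.011,0],[0,0,0]],
    [[0.095,-0.033,0],[0,0,0]],
    [[0.135,-0.066,0],[0,0,0]],
    [[0.166,-0.108,0],[0,0,0]],
    [[0.185,-0.156,0],[0,0,0]],
  ],
)

```text
clock: 11.1
position: [633.6, 127.1, 119.3]
ee_rot: [-0.011, 1.0, 0.004, -0.002]
contact_force: [-19.8, 19.1, 7.8]
gripper_width: 12.2
grasp_force: 60.8
```

arm_command(
  rows=[
    [[0,-0.008,0],[0,0,0]],
    [[0,-0.016,0],[0,0,0]],
    [[0,-0.016,0],[0,0,0]],
  ],
)

```text
clock: 11.4
position: [631.5, 122.5, 119.3]
ee_rot: [-0.012, 1.0, 0.003, -0.005]
contact_force: [-20.3, 14.4, 7.3]
gripper_width: 11.6
grasp_force: 60.4
```

arm_command(
  rows=[
    [[0.02,0,0],[0,0,0]],
    [[0.02,0,0],[0,0,0]],
    [[0.02,-0.012,0],[0,0,0]],
    [[0.02,-0.012,0],[0,0,0]],
  ],
)

```text
clock: 11.8
position: [629.9, 120.0, 119.3]
ee_rot: [-0.011, 1.0, 0.004, -0.001]
contact_force: [-11.0, 15.3, 1.2]
gripper_width: 11.9
grasp_force: 59.2
```

arm_command(
  rows=[
    [[0,0,0],[0,0,0]],
    [[0,0,0],[0,0,0]],
    [[0,0,0],[0,0,0]],
    [[0,0,0],[0,0,0]],
  ],
  grip=0.6,
)

```text
clock: 12.2
position: [633.2, 114.7, 118.1]
ee_rot: [-0.01, 1.0, 0.0, 0.001]
contact_force: [0.0, -1.2, 0.8]
gripper_width: 51.5
grasp_force: 0.0
```

arm_command(
  rows=[
    [[0,0,-0.16],[0,0,0]],
    [[0,0,-0.32],[0,0,0]],
    [[0.16,0,-0.48],[0,0,0]],
    [[0.24,0,-0.5],[0,0,0]],
    [[0.24,0,-0.5],[0,0,0]],
  ],
)

```text
clock: 12.7
position: [571.5, 113.4, 245.7]
ee_rot: [-0.01, 1.0, 0.001, 0.003]
contact_force: [0.5, -0.0, 0.2]
gripper_width: 51.0
grasp_force: 0.0
```

```bash
python3 m.py pics/w5.png
```

```text
nut/post 497 px [336.  99.] med [493.5 157.7  94.6] circ [493.6 158.4] 9.7
nut/post 1801 px [306. 188.] med [568.5 137.9  88. ] circ [570.6 138.1] 25.1
red 254 px [280. 258.] med [631.  115.2  96.5] circ [641.8 119.7] 16.3
red 29 px [299. 273.] med [646.2 134.7  97.2] circ [646.1 134.5] 6.2
yellow 410 px [286. 280.] med [632.7 121.2 138.8] circ [637.  121.3] 6.8
steel 1255 px [275. 296.] med [669.5 112.4 106.8] circ [665.  114.8] 38.5
[572.15357556 113.47810942 244.01058026]
```

View pics/w5.png

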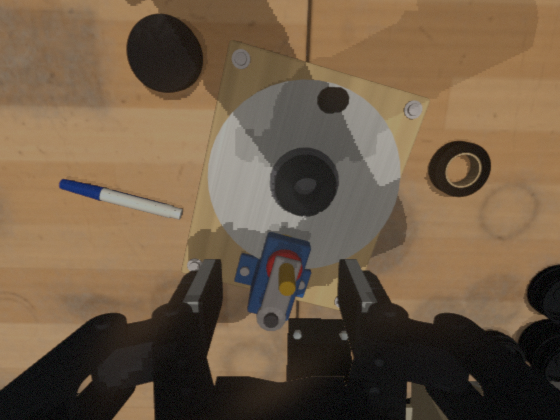

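The keeper is over the pin's head, with its post at (287,278), about (637,121) as predicted. To be sure it sits on its stop, I'll push the post with shut fingers from the +y side and watch the force.

arm_command(
  rows=[
    [[-0.15,0.08,0],[0,0,0]],
    [[-0.287,0.16,0.04],[0,0,0]],
    [[-0.287,0.16,0.2],[0,0,0]],
    [[-0.287,0.16,0.36],[0,0,0]],
    [[-0.287,0.16,0.5],[0,0,0]],
  ],
  grip=0,
)

```text
clock: 13.25
position: [643.3, 154.6, 112.9]
ee_rot: [-0.01, 1.0, -0.001, -0.002]
contact_force: [-0.1, 0.3, -0.4]
gripper_width: -0.2
grasp_force: 0.0
```

arm_command(
  rows=[
    [[0,0,0],[0,0,0]],
    [[0.005,-0.02,0],[0,0,0]],
    [[0.01,-0.04,0],[0,0,0]],
    [[0.01,-0.04,0],[0,0,0]],
  ],
)

```text
clock: 13.65
position: [642.2, 144.7, 119.4]
ee_rot: [-0.01, 1.0, 0.001, 0.002]
contact_force: [0.4, 0.4, 0.0]
gripper_width: -0.2
grasp_force: 0.0
```

arm_command(
  rows=[
    [[0.003,-0.01,0.01],[0,0,0]],
    [[0.005,-0.02,0.01],[0,0,0]],
    [[0.005,-0.02,0.01],[0,0,0]],
  ],
)

```text
clock: 13.95
position: [640.5, 141.3, 115.5]
ee_rot: [-0.01, 1.0, 0.001, 0.002]
contact_force: [-0.3, 3.9, 1.5]
gripper_width: 0.7
grasp_force: 1.9
```

arm_command(
  rows=[
    [[0.002,-0.008,0],[0,0,0]],
    [[0.004,-0.016,0],[0,0,0]],
    [[0.004,-0.016,0],[0,0,0]],
  ],
)

```text
clock: 14.25
position: [640.6, 140.8, 115.7]
ee_rot: [-0.011, 1.0, 0.004, 0.003]
contact_force: [-0.6, 13.2, 1.5]
gripper_width: -0.2
grasp_force: 6.6
```

The keeper is firmly on its stop: 13 N for 0.5 mm of movement. I'll retreat, check and hand in.

arm_command(
  rows=[
    [[0,0.06,0],[0,0,0]],
    [[0,0.08,-0.1],[0,0,0]],
    [[0,0.08,-0.28],[0,0,0]],
    [[0.15,0,-0.46],[0,0,0]],
    [[0.28,-0.1,-0.5],[0,0,0]],
  ],
)

```text
clock: 14.75
position: [572.6, 111.8, 241.4]
ee_rot: [-0.011, 1.0, -0.0, 0.002]
contact_force: [0.2, -0.2, 1.2]
gripper_width: 0.2
grasp_force: 0.0
```

arm_command(
  rows=[
    [[0,0,0],[0,0,0]],
    [[0,0,0],[0,0,0]],
    [[0,0,0],[0,0,0]],
  ],
)

```text
clock: 15.05
position: [571.3, 111.1, 237.7]
ee_rot: [-0.01, 1.0, -0.0, -0.001]
contact_force: [0.4, 1.0, -0.0]
gripper_width: 0.1
grasp_force: 0.0
```

```bash
python3 m.py pics/w6.png; python3 -c "
from bench import arm
print(arm.job_done())"
```

```text
nut/post 532 px [340. 101.] med [493.7 157.8  94.5] circ [493.5 158.3] 9.8
nut/post 1883 px [310. 192.] med [568.7 137.5  87.9] circ [570.6 138.2] 24.9
red 42 px [299. 262.] med [631.1 130.   95.8] circ [632.1 130.9] 4.5
[571.4641929  111.33933841 237.26612509]
the job is handed in; nothing more can be done
None
```

The job is handed in at about 15 s: the turntable is turned to its working position, the pin is fully down through the hole, the keeper is against its stop over the pin's head, and I never touched the tape roll, seal ring or marker.

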